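Bed a dry-bath block down on its parallels in the vise

TASK

A dry-bath block is nipped in the vise for drilling, but it sits high and maybe crooked above its two parallels, and one parallel has slid part-way out to the side. Push that parallel back in until the two lie even, each sticking out of the vise about the same at both ends, then take the brass knocker and bed the block down with light taps until it is level and tight on both parallels, so that neither can slide any more. Use only the knocker on the block, never the gripper itself; stand the knocker upright on its round mat again, and leave the tube rack, the bottle and the brush where they are.

Things in the scene. Friction and masses are not known exactly. Their poses are not given: they have to be found in the camera images.
- vise: Blue fixed drill-press vise. Origin: on the bench below the middle of the jaw opening; x across the jaws, away from the screw handle, y along the jaws, z up. Jaws: y -50 to +50, faces at x -30 and +30, backs at -68 and +64, tops 78 mm up. Bed between them 35 mm up, open at both ends (y past 50: free down to the bench). Handle bar at x -181, 52 mm up. Not to be operated.
- heat_block: Aluminium dry-bath block with tube holes, 60 (x) by 95 (y) by 40 mm tall, 0.5 kg. Origin: its centre. Nipped in the jaws: it can only slide up/down and rock about vise x, and stays where left. Starts 4 to 7.5 mm high, up to 0.05 rad askew. Some 10 N down moves it. Bedded: level, centre 77, top 97 mm above the bench; the harder the last tap (20 to 30 N is ample), the tighter it pinches the bars.
- parallel_1: One of two alike loose steel bars, 10 (own x) by 150 (own y) by 22 mm tall, 0.26 kg, on edge on the vise bed under the block, one against each jaw, 24.5 mm either side of the vise's middle. Origin: centre, 46 mm above the bench. Right place: centre at vise y = 0, each end 25 mm out of the jaws. One bar starts there (3 mm); the other is 25 to 40 mm too far to vise +y. Slides freely (2 N) at first.
- parallel_2: The other bar: same size, same meaning. Which of the two lies at which jaw, and which is the displaced one, varies.
- knocker: Round brass knocker, 110 mm tall, about 0.55 kg, standing upright on the mat. Origin: its centre, 55 mm above its foot; z along it, up. Head: 40 mm diameter, 0 to 50 mm above the foot (lowest 16 mm: white nylon striking face). Grip: 24 mm diameter, 50 to 110 mm above the foot. The head's flat shoulder at 50 mm keeps fingers from slipping down.
- mat: Round dark rubber mat, 130 mm diameter, 4 mm thick, fixed to the bench; the knocker stands on it. Origin: centre of its underside.
- tube_rack: Bystander: blue rack with capped tubes, 110 by 60 mm, 45 mm tall. Origin: centre of its underside.
- bottle: Bystander: reagent bottle with a blue cap, 64 mm diameter, 135 mm tall. Origin: centre of its underside.
- brush: Bystander: bench brush lying flat, 190 mm long along its own x. Origin: underside, about half-way along.
There are look-alikes about, which are no part of the job. Of the things shaped like the mat, the rubber one is meant. There is more than one size of the knocker; the job needs the smaller.

How it is judged:
On the way, in this order (a step that is already met when the one before it is completed fails the run):
1. both parallels lie even under the block, which is still loose above them (y of parallel_1 in the frame of vise between -0.007 and 0.007 m and y of parallel_2 in the frame of vise between -0.007 and 0.007 m and z of heat_block in the frame of vise above 0.079 m), for 0.1 s.
2. the block is tapped with the knocker (contact force between knocker and heat_block above 6 N).
At the end, for the whole second after the job is handed in: The block is level (0.015 rad) and bedded on both parallels, pinching each with over 2 N; each parallel is centred along the jaws within 7 mm; the knocker stands upright and at rest on its mat, within 50 mm of the mat's centre (y of parallel_1 in the frame of vise between -0.007 and 0.007 m and y of parallel_2 in the frame of vise between -0.007 and 0.007 m and contact force between heat_block and parallel_1 above 2 N and contact force between heat_block and parallel_2 above 2 N and z of heat_block in the frame of vise below 0.078 m and angle between the z axis of heat_block and the z axis of vise, either way round below 0.015 rad and angle between knocker's own z axis and vertical below 0.08 rad and horizontal distance between knocker and mat below 0.05 m and z of knocker in the frame of mat between 0.056 and 0.062 m and linear speed of knocker below 0.01 m/s); the robot touches nothing.
It fails at once if the block is pressed with the gripper or arm instead of the knocker (contact force between any of the fingers, the arm and heat_block above 5 N).
It fails at once if the block is struck with a heavy blow instead of light taps (contact force between knocker and heat_block above 300 N).
It fails at once if the tube rack, bottle or brush is moved more than 30 mm or the bottle tipped (distance of any of tube_rack, bottle, brush from where it was at the start of the episode above 0.03 m or angle between bottle's own z axis and vertical above 0.4 rad).
It also fails if it takes over 56 s, if anything falls off the work surface, if the arm or the gripper's body presses on something with over 40 N, if the wrist force passes 120 N, or if a joint passes its speed limit or range.

ROBOT

A 7-joint arm with a two-finger parallel gripper is mounted at the origin on the work surface. World frame = base frame: x ahead of the robot, y to its left, z up, the work surface at z = 0. Lengths are in m, angles in rad, forces in N, time in s.
With the tool pointing down it reaches from about 0.425 to 0.875 m from the base axis. Payload 8.4 kg.
Tool frame: the origin (TCP) lies at the very end of the fingers, on their centre line; the grasp point (between the pads) lies 19 mm behind it; z points along the fingers, x is the direction in which the jaws open and shut, and the axes are right-handed (so a half turn about z gives the same grasp; the last joint's range is limited). The gripper opens to 85 mm and grips with 20 to 120 N. Pads are 22 mm wide; open, the fingers measure 114 mm over their backs; the gripper's body (76 mm by 85 mm) begins 54 mm behind the grasp point. The pads swing forward as they close: fully open they stand 13 mm farther back than shut.
Start: joints at [-1.432, 0.333, 0.04, 1.465, -0.013, 1.343, -0.059], TCP at [0.153, 0.632, 0.199] pointing down, gripper open.
Joint ranges: [-2.58, 2.58], [-0.38, 2.09], [-1.3, 1.39], [0.25, 2.4], [-1.5, 4.64], [0.08, 2.09], [-2.65, 2.65]. Speed limits (rad/s): [2.22, 2.22, 2.79, 2.79, 3.14, 3.14, 3.14].

INTERFACE

Orientations are given as [roll, pitch, yaw] about the fixed x, y, z axes, in that order (R = Rz(yaw) Ry(pitch) Rx(roll)).
In Python, from station import robot gives the robot as it stands. The module is installed in compiled form; this text tells all that it offers. Calls block until the motion is done:
- robot.move_pose(position, orientation): joint-space move of the TCP to a pose.
- robot.move_straight(position, feed=0.15, frame=None): straight line of the TCP; frame=None keeps the orientation; feed is the mean speed in m/s.
- robot.move_j(angles): joint-space move.
- robot.set_gripper(opening, newtons=None): finger opening in m; newtons is the grip in N (None keeps the last); returns when the fingers have stopped.
- robot.wait(seconds).
- robot.solve_ik(position, orientation): joint angles nearest the present ones, or None.
- robot.get_image(name): name is "side" or "top" or "wrist"; returns the picture (400x640x3 uint8, blue, green, red); there is no depth.
- robot.camera_params(name): a dict with "fx", "fy", "cx", "cy" (pixels), "k1" (the pictures are not rectified: a ray, as slopes to the right and down, at radius r is drawn at 1 + k1 r^2 times it, then the intrinsics apply), "world_from_camera" (4x4, takes a point from camera to world coordinates); the wrist camera has in their place "mount" (4x4, takes a point from camera to tool coordinates, whose origin is the TCP and whose axes are the tool frame's). Camera axes: x right, y up, looking along -z (the intrinsics and any distortion apply to the point x, -y, -z); pixel columns grow to the right and rows downward; lengths in m; the calibration is good to about 2 mm. A picture is of the moment at which its call begins: read the wrist's pose just before it. camera_params takes no time and is no camera call.
A pose or a line that the arm cannot do raises robot.PlanningError and nothing moves.
- robot.finish_job(): hands the job in, once; it reports no verdict.
Readings, each from a call of its own:
- robot.read_t(): time.
- robot.read_joints(): joint angles.
- robot.read_joint_vel(): joint speeds.
- robot.read_joint_efforts(): joint torques, N m.
- robot.read_ee_pos(): TCP position.
- robot.read_eef_rot(): TCP orientation.
- robot.read_force(): force on the tool from outside, world axes, zero at the start.
- robot.read_moment(): the same for the moment, N m.
- robot.read_width(): finger opening in m.
Only numpy, scipy, OpenCV 4.12 (cv2) and the standard library are available. Lean on these libraries where they do the work, as an engineer would, in place of code of your own. Each camera call takes 0.05 s, during which the arm holds its last target.

## Working session

There is one attempt and no reset: what is moved stays moved. The work goes in short steps, each a Python script; the robot and the scene stay as the last script left them, time stands still between calls to the robot, and variables do not carry over. Pictures are saved under pics/ and viewed, and the job is handed in when it is done.

```bash
mkdir -p pics; ls; python3 - <<'E'
from station import robot
import cv2
for n in ["side","top","wrist"]:
    p=robot.camera_params(n); print(n,p)
    cv2.imwrite(f"pics/{n}0.png",robot.get_image(n))
print(robot.read_t(),robot.read_ee_pos(),robot.read_eef_rot(),robot.read_width())
E
```

```text
pics
side {'fx': 412.87676600544876, 'fy': 412.87676600544876, 'cx': 320.03774931009025, 'cy': 202.14209672913861, 'k1': 0.0003976155361810581, 'world_from_camera': array([[-0.99450797,  0.07658659, -0.07133302,  0.4753342 ],
       [-0.10464448, -0.71555265,  0.69067644,  0.80861731],
       [ 0.00185403,  0.69434782,  0.71963717,  1.00466868],
       [ 0.        ,  0.        ,  0.        ,  1.        ]])}
top {'fx': 463.6816791468832, 'fy': 463.6816791468832, 'cx': 313.5721493537107, 'cy': 200.91308537998523, 'k1': 0.03125327329147292, 'world_from_camera': array([[ 0.00686847,  0.97979589, -0.19988206,  0.28722668],
       [-0.99997003,  0.00744371,  0.00212653, -0.07984935],
       [ 0.00357143,  0.19986146,  0.97981766,  1.45023973],
       [ 0.        ,  0.        ,  0.        ,  1.        ]])}
wrist {'fx': 335.6268744280859, 'fy': 335.6268744280859, 'cx': 316.2916300424553, 'cy': 201.86588399683592, 'k1': -0.06595313866215312, 'mount': array([[ 9.99999426e-01, -1.35049899e-04,  1.06293971e-03,
         1.52758698e-04],
       [ 1.55802692e-04, -9.63154423e-01, -2.68948943e-01,
        -6.83170177e-02],
       [ 1.06009661e-03,  2.68948954e-01, -9.63153849e-01,
        -1.74309963e-01],
       [ 0.00000000e+00,  0.00000000e+00,  0.00000000e+00,
         1.00000000e+00]])}
0.15 [0.15304322 0.63131781 0.1980417 ] [3.14150191e+00 1.24364221e-03 1.33299047e+00] 0.08531106021955882
```

View pics/side0.png

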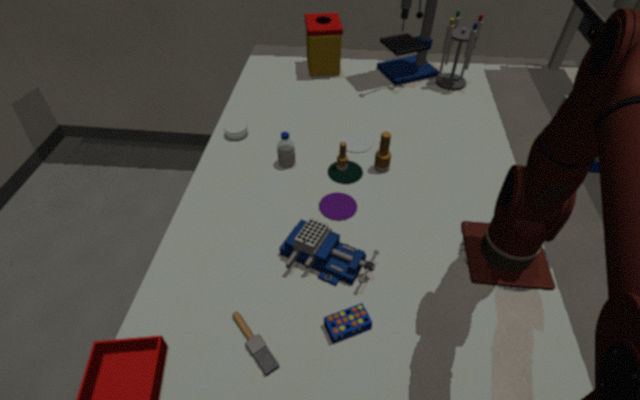

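View pics/top0.png

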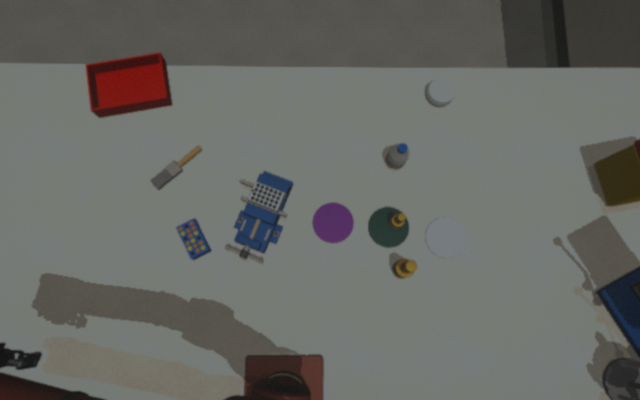

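View pics/wrist0.png

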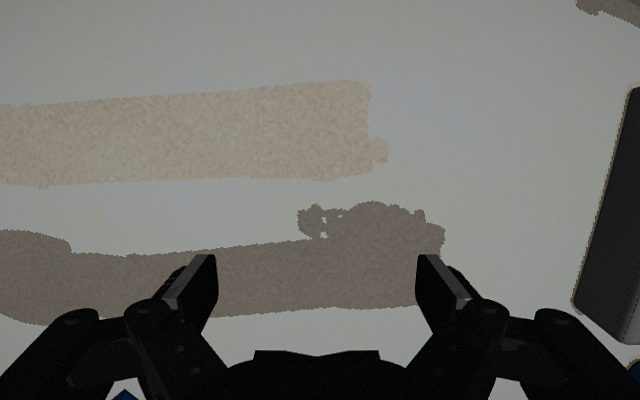

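```bash
python3 - <<'E'
import cv2
t=cv2.imread("pics/top0.png"); s=cv2.imread("pics/side0.png")
f=lambda im,r0,r1,c0,c1,k,n: cv2.imwrite(n,cv2.convertScaleAbs(cv2.resize(im[r0:r1,c0:c1],None,fx=k,fy=k,interpolation=cv2.INTER_CUBIC),alpha=1.6))
f(t,160,270,220,300,5,"pics/tc1.png")
f(t,140,285,370,450,4,"pics/tc2.png")
f(s,120,290,270,400,5,"pics/sc1.png") if 0 else f(s,205,300,265,395,6,"pics/sc1.png")
E
```

```text
(no output)
```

View pics/tc1.png

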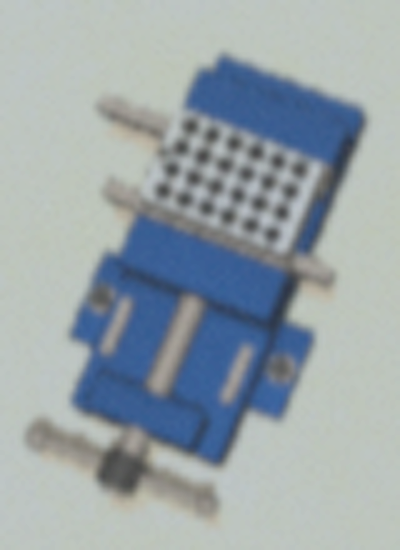

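View pics/tc2.png

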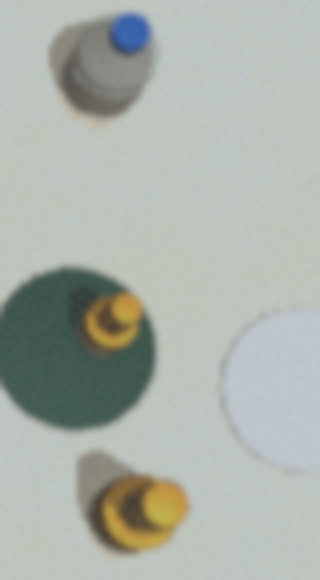

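View pics/sc1.png

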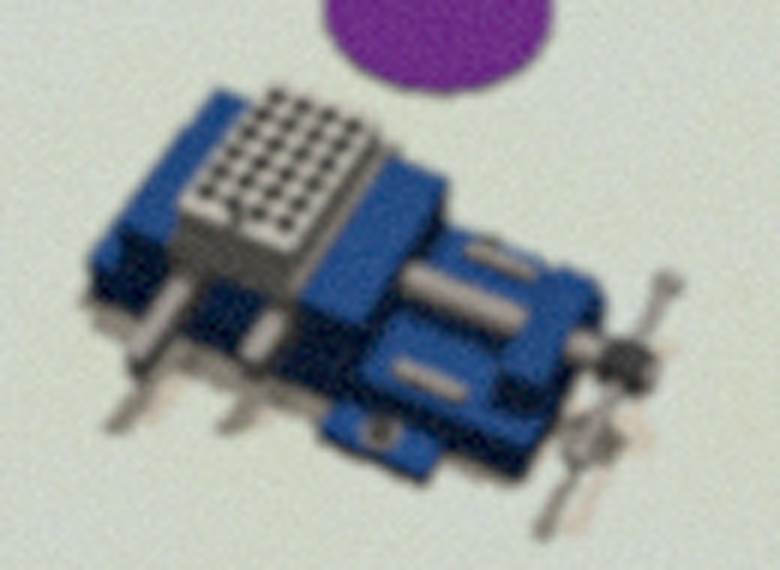

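```bash
cat > h.py <<'E'
from station import robot
import numpy as np, cv2
from scipy.spatial.transform import Rotation as Ro
def T_tool():
    T=np.eye(4);T[:3,:3]=Ro.from_euler('xyz',robot.read_eef_rot()).as_matrix();T[:3,3]=robot.read_ee_pos();return T
def ray(n,uv,T=None):
    p=robot.camera_params(n)
    W=p["world_from_camera"] if T is None else T@p["mount"]
    d=np.array([(uv[0]-p["cx"])/p["fx"],(uv[1]-p["cy"])/p["fy"]]); s=d.copy()
    for _ in range(20): s=d/(1+p["k1"]*(s@s))
    return W[:3,3],W[:3,:3]@np.array([s[0],-s[1],-1])
def px(n,uv,z,T=None):
    o,d=ray(n,uv,T); return o+d*(z-o[2])/d[2]
def proj(n,P,T=None):
    p=robot.camera_params(n)
    W=p["world_from_camera"] if T is None else T@p["mount"]
    c=np.linalg.inv(W)@np.append(P,1); s=np.array([c[0],-c[1]])/-c[2]
    s=s*(1+p["k1"]*(s@s)); return s*[p["fx"],p["fy"]]+[p["cx"],p["cy"]]
def tri(a,b):
    (o1,d1),(o2,d2)=a,b
    A=np.stack([d1,-d2],1); t=np.linalg.lstsq(A,o2-o1,rcond=None)[0]
    p,q=o1+d1*t[0],o2+d2*t[1]; return (p+q)/2,np.linalg.norm(p-q)
E
python3 - <<'E'
from h import *
c=lambda u,v:(220+u/5,160+v/5)
for n,uv,z in [("block",c(235,180),.1),("bl1",c(183,110),.1),("bl2",c(330,165),.1),("bl3",c(290,250),.1),("bl4",c(148,195),.1),
 ("barfar+",c(100,105),.057),("barnear+",c(108,190),.057),("barnear-",c(330,275),.057),("hA",c(40,435),.052),("hB",c(208,503),.052)]:
    print(n,px("top",uv,z).round(4))
m=lambda u,v:(370+u/4,140+v/4)
for n,uv,z in [("mat",m(75,348),.004),("knfoot",m(105,328),.03),("kntop",m(126,308),.114),("big top",m(166,503),.15),("bottle",m(130,33),.135),("rack",(194,239),.045),("purple",(333,222),.0)]:
    print(n,px("top",uv,z).round(4))
E
```

```text
block [0.5765 0.0559 0.1   ]
bl1 [0.6192 0.0882 0.1   ]
bl2 [ 5.861e-01 -4.000e-04  1.000e-01]
bl3 [0.5344 0.0223 0.1   ]
bl4 [0.567  0.1073 0.1   ]
barfar+ [0.6325 0.1448 0.057 ]
barnear+ [0.5789 0.1379 0.057 ]
barnear- [0.527  0.0008 0.057 ]
hA [0.4289 0.1737 0.052 ]
hB [0.3888 0.0715 0.052 ]
mat [ 0.5003 -0.3201  0.004 ]
knfoot [ 0.5123 -0.3394  0.03  ]
kntop [ 0.5138 -0.3397  0.114 ]
big top [ 0.3706 -0.3561  0.15  ]
bottle [ 0.7167 -0.3449  0.135 ]
rack [0.4533 0.2789 0.045 ]
purple [ 0.5155 -0.1449  0.    ]
```

```bash
cat >> h.py <<'E'
class V: pass
V.yaw=-0.363; V.o=np.array([0.576,0.059])
def v2w(x,y,z=None):
    c,s=np.cos(V.yaw),np.sin(V.yaw); p=V.o+np.array([c*x-s*y,s*x+c*y]); return p if z is None else np.append(p,z)
def w2v(p):
    c,s=np.cos(V.yaw),np.sin(V.yaw); d=np.asarray(p)[:2]-V.o; return np.array([c*d[0]+s*d[1],-s*d[0]+c*d[1]])
E
python3 - <<'E'
from h import *
print(robot.read_joints().round(3))
robot.set_gripper(0.0)
robot.move_pose(list(v2w(0.0,-0.03,0.24)),[np.pi,0,V.yaw])
print(robot.read_t(),robot.read_joints().round(3))
T=T_tool(); np.save("T1.npy",T); im=robot.get_image("wrist")
cv2.imwrite("pics/w1.png",cv2.convertScaleAbs(im,alpha=1.5)); print(T)
E
```

```text
[-1.432  0.334  0.04   1.466 -0.013  1.343 -0.059]
3.5 [-0.872  0.174  0.846  1.645 -0.132  1.383 -0.37 ]
[[ 9.35617768e-01 -3.53014610e-01 -2.77974242e-04  5.65336689e-01]
 [-3.53014622e-01 -9.35617805e-01  6.00911213e-06  3.22517770e-02]
 [-2.62198955e-04  9.25067401e-05 -9.99999961e-01  2.39828567e-01]
 [ 0.00000000e+00  0.00000000e+00  0.00000000e+00  1.00000000e+00]]
```

View pics/w1.png

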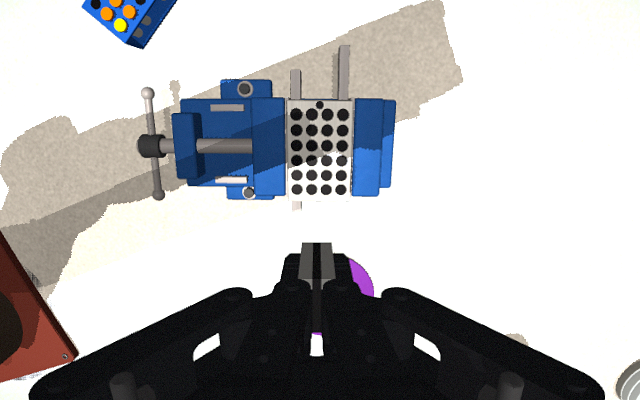

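```bash
python3 - <<'E'
import cv2
t=cv2.imread("pics/w1.png")
cv2.imwrite("pics/w1c.png",cv2.resize(t[35:220,245:405],None,fx=3.2,fy=3.2,interpolation=cv2.INTER_CUBIC))
E
```

```text
(no output)
```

View pics/w1c.png

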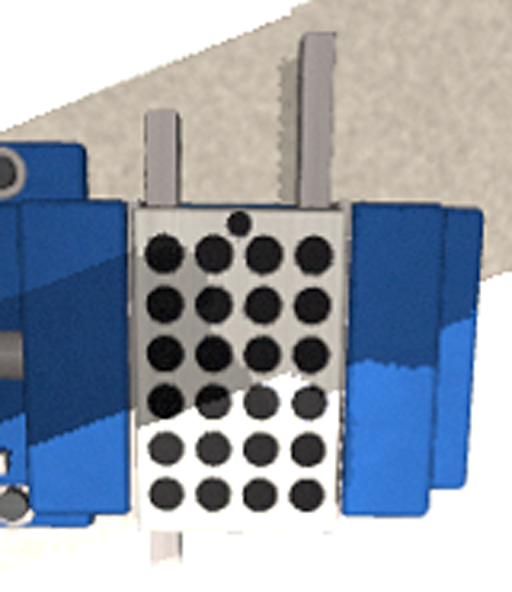

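```bash
python3 - <<'E'
from h import *
T=np.load("T1.npy"); c=lambda u,v:(245+u/3.2,35+v/3.2)
for n,uv,z in [("jL+",(128,201),.078),("jL-",(128,515),.078),("jR+",(350,204),.078),("jR-",(342,515),.078),("jRo+",(437,206),.078),("jRo-",(428,516),.078),("jLo+",(22,200),.078),("jLo-",(24,512),.078),
 ("near+",(162,110),.057),("near-",(166,562),.057),("far+",(319,33),.057),
 ("b1",(134,209),.102),("b2",(344,207),.102),("b3",(338,529),.102),("b4",(137,531),.102)]:
    p=px("wrist",c(*uv),z,T); print(n,p.round(4),w2v(p).round(4))
E
```

```text
jL+ [0.5644 0.116  0.078 ] [-0.031   0.0492]
jL- [0.5278 0.0254 0.078 ] [-0.0331 -0.0486]
jR+ [0.6267 0.0916 0.078 ] [0.0358 0.0485]
jR- [0.5926 0.0009 0.078 ] [ 0.0362 -0.0484]
jRo+ [0.6512 0.0819 0.078 ] [0.0621 0.0481]
jRo- [ 0.6186 -0.0093  0.078 ] [ 0.0641 -0.0487]
jLo+ [0.5347 0.1277 0.078 ] [-0.0631  0.0496]
jLo- [0.4966 0.0382 0.078 ] [-0.0669 -0.0476]
near+ [0.5832 0.1391 0.057 ] [-0.0217  0.0774]
near- [0.53   0.0006 0.057 ] [-0.0223 -0.071 ]
far+ [0.637  0.1432 0.057 ] [0.0271 0.1004]
b1 [0.567 0.112 0.102] [-0.0272  0.0463]
b2 [0.6222 0.0917 0.102 ] [0.0315 0.047 ]
b3 [0.5898 0.004  0.102 ] [ 0.0325 -0.0465]
b4 [0.5329 0.0248 0.102 ] [-0.0282 -0.0473]
```

```bash
sed -i 's/V.o=np.array(\[0.576,0.059\])/V.o=np.array([0.578,0.0583])/' h.py; python3 - <<'E'
from h import *
O=[np.pi,0,V.yaw]
robot.move_pose(list(v2w(.0245,.135,.12)),O)
robot.move_straight(list(v2w(.0245,.135,.046)))
f0=robot.read_force()
robot.move_straight(list(v2w(.0245,.092,.046)),feed=0.06)
print(robot.read_t(),robot.read_force()-f0)
T=T_tool(); np.save("T2.npy",T); im=robot.get_image("wrist")
cv2.imwrite("pics/w2.png",cv2.convertScaleAbs(im,alpha=1.5)); print(T[:3,3],w2v(T[:3,3]))
E
```

```text
5.8917 [-0.28640175  1.16572905  0.41287529]
[0.63368044 0.13610318 0.04600733] [0.02442569 0.09250423]
```

View pics/w2.png

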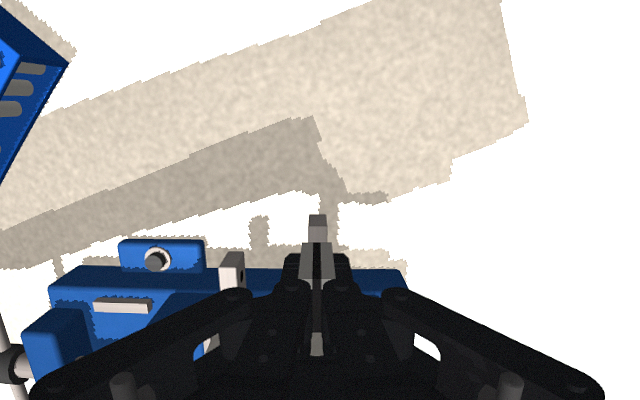

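```bash
python3 - <<'E'
from h import *
O=[np.pi,0,V.yaw]
robot.move_straight(list(v2w(.0245,.0875,.046)),feed=0.04); robot.wait(.15)
print(robot.read_force(), w2v(robot.read_ee_pos()))
robot.move_straight(list(v2w(.0245,.105,.046)))
robot.move_pose(list(v2w(.0,.01,.23)),O)
T=T_tool(); np.save("T3.npy",T); im=robot.get_image("wrist")
im=cv2.convertScaleAbs(im,alpha=1.5);cv2.imwrite("pics/w3.png",im); print(w2v(T[:3,3]),robot.read_t())
a=proj("wrist",v2w(0,0,.09),T);print(a); r,c=int(a[1]),int(a[0])
r0,c0=max(r-95,0),c-80;print(r0,c0)
cv2.imwrite("pics/w3c.png",cv2.resize(im[r0:r0+190,c0:c0+160],None,fx=3.1,fy=3.1,interpolation=cv2.INTER_CUBIC))
E
```

```text
[-0.83825534 -0.61401153  0.20147379] [0.02450545 0.08761013]
[-0.00079918  0.01084115] 7.5083
[317.54149492 193.10799835]
98 237
```

View pics/w3c.png

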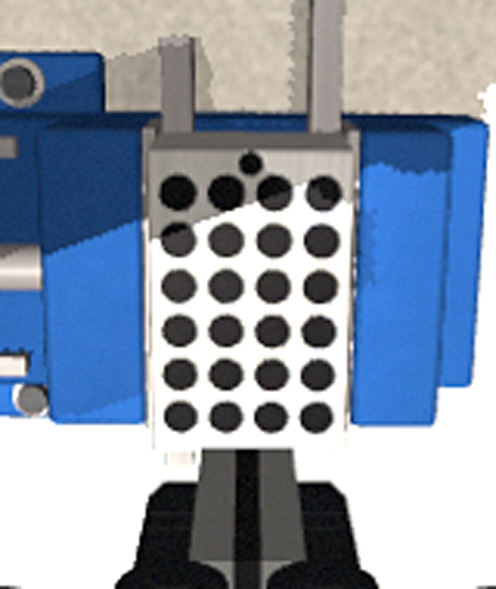

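View pics/w3.png

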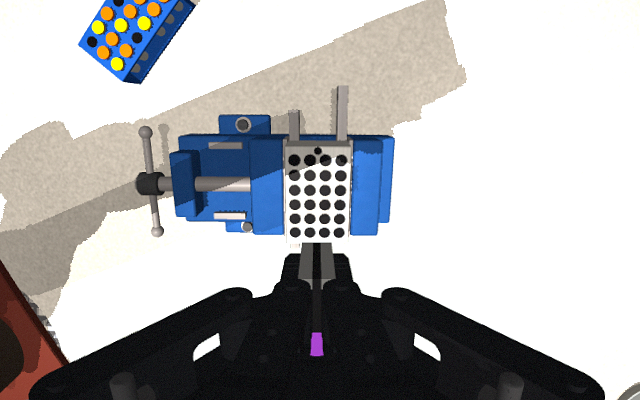

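```bash
python3 - <<'E'
from h import *
im=cv2.imread("pics/w3.png")
cv2.imwrite("pics/w3d.png",cv2.resize(im[75:145,270:380],None,fx=7,fy=7,interpolation=cv2.INTER_CUBIC))
T=np.load("T3.npy")
for uv in [(343,86),(295,110)]: print(w2v(px("wrist",uv,.057,T)))
E
```

```text
[0.02490609 0.10038606]
[-0.02261616  0.07730173]
```

View pics/w3d.png

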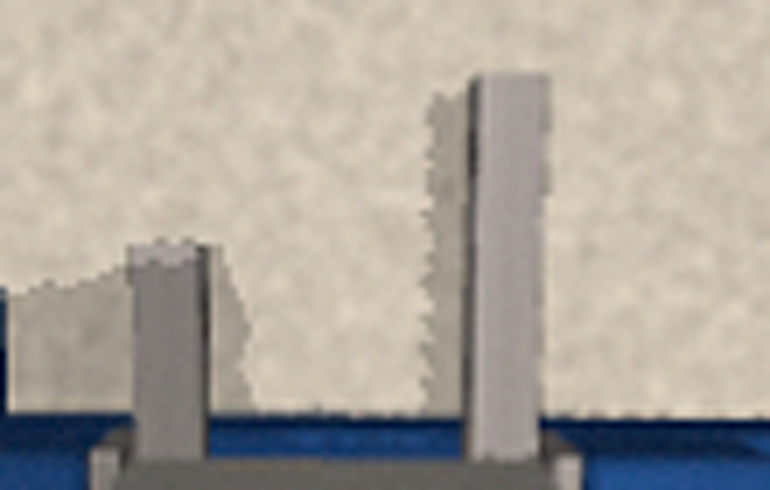

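```bash
python3 - <<'E'
from h import *
T=np.load("T2.npy")
for y in (.0765,.09,.1004,.105): print(y,proj("wrist",v2w(.0245,y,.057),T))
print("tcp",proj("wrist",T[:3,3],T))
for y in (-.011,0,.011): print([proj("wrist",(T@np.array([0,y,z,1]))[:3],T).round(0) for z in(0,-.02,-.04)])
im=cv2.imread("pics/w2.png")
cv2.imwrite("pics/w2c.png",cv2.resize(im[190:360,220:400],None,fx=4,fy=4,interpolation=cv2.INTER_CUBIC))
E
```

```text
0.0765 [316.72660051 270.75416113]
0.09 [316.74357136 247.58987907]
0.1004 [316.75695562 229.0159931 ]
0.105 [316.76295869 220.59517268]
tcp [316.59452512 235.49477678]
[array([317., 217.]), array([317., 229.]), array([317., 246.])]
[array([317., 235.]), array([317., 250.]), array([317., 269.])]
[array([317., 254.]), array([317., 270.]), array([317., 291.])]
```

View pics/w2c.png

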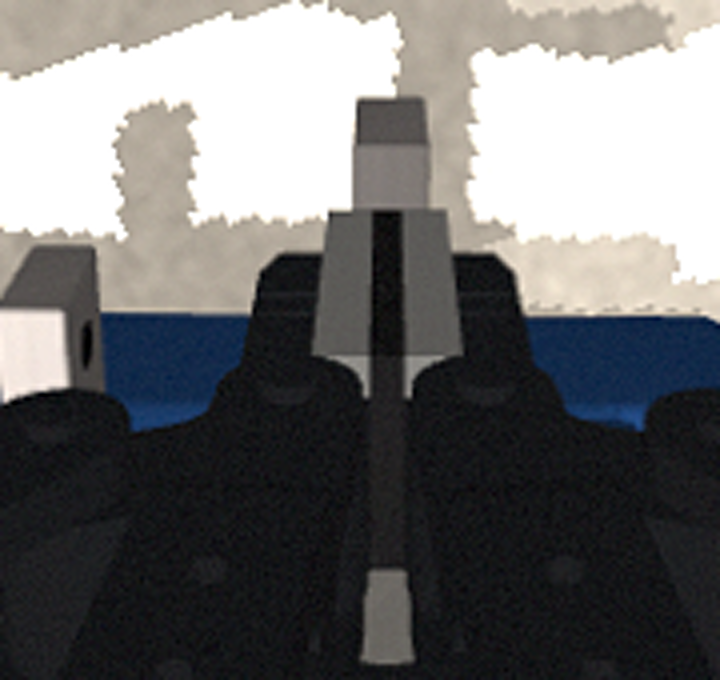

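```bash
python3 - <<'E'
from h import *
print(robot.read_width(),robot.read_force())
t=robot.read_t();robot.set_gripper(0.0,40);print(robot.read_width(),robot.read_t()-t)
cv2.imwrite("pics/w4.png",cv2.convertScaleAbs(robot.get_image("wrist"),alpha=2)[200:400,150:490])
cv2.imwrite("pics/s4.png",cv2.resize(cv2.convertScaleAbs(robot.get_image("side"),alpha=1.6)[100:300,220:440],None,fx=3,fy=3,interpolation=cv2.INTER_CUBIC))
E
```

```text
0.00010692695695624439 [-0.1331086   0.54875635  0.74185333]
5.455377133279469e-05 0.21669999999999945
```

View pics/w4.png

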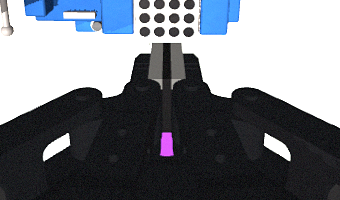

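View pics/s4.png

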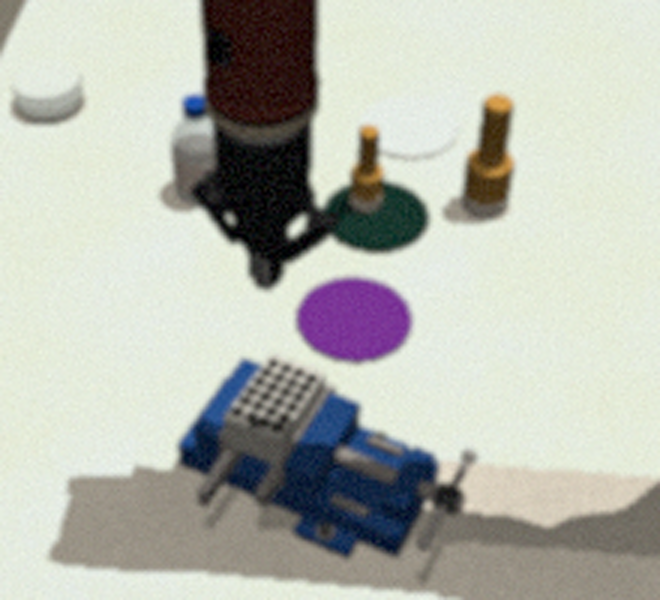

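```bash
python3 - <<'E'
from h import *
p=robot.read_ee_pos();print(p,proj("side",p), w2v(p))
for z in (.23,.25,.27,.29,.31): print(z,proj("side",np.append(p[:2],z)),px("side",(308.3,194),z), w2v(px("side",(308.3,194),z)))
print(proj("side",v2w(0,0,.1)),proj("top",p))
print(robot.read_joints())
cv2.imwrite("pics/t4.png",cv2.resize(cv2.convertScaleAbs(robot.get_image("top"),alpha=1.6)[120:320,180:450],None,fx=2.9,fy=2.9,interpolation=cv2.INTER_CUBIC))
E
```

```text
[0.58143909 0.06784257 0.22927152] [308.75319168 202.22097336] [-0.0001734   0.01014189]
0.23 [308.74821509 202.02704472] [0.58628605 0.03854027 0.23      ] [ 0.01476239 -0.01552988]
0.25 [308.60966691 196.62809664] [0.58342156 0.05842173 0.25      ] [0.00502504 0.00203889]
0.27 [308.46731119 191.0808386 ] [0.58055706 0.07830319 0.27      ] [-0.00471231  0.01960765]
0.29 [308.32098871 185.37907184] [0.57769256 0.09818464 0.29      ] [-0.01444966  0.03717642]
0.31 [308.17053128 179.51624716] [0.57482806 0.1180661  0.31      ] [-0.02418701  0.05474519]
[311.17276446 231.40832196] [258.10695403 184.14974916]
[-0.92710865  0.24341544  0.88279007  1.61619218 -0.19012656  1.373595
 -0.38387955]
```

View pics/t4.png

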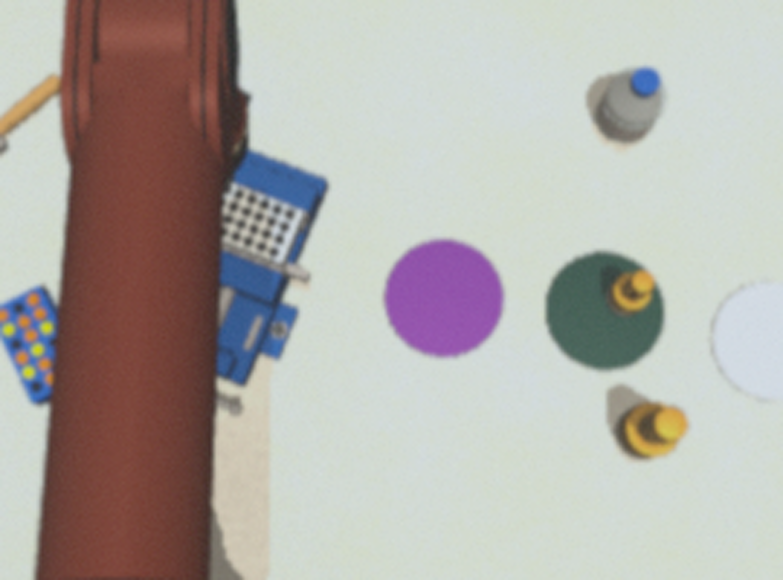

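```bash
python3 - <<'E'
from h import *
im=robot.get_image("side")[160:240,275:345]
cv2.imwrite("pics/s5.png",cv2.resize(cv2.convertScaleAbs(im,alpha=1.3),None,fx=7,fy=7,interpolation=cv2.INTER_CUBIC))
E
```

```text
(no output)
```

View pics/s5.png

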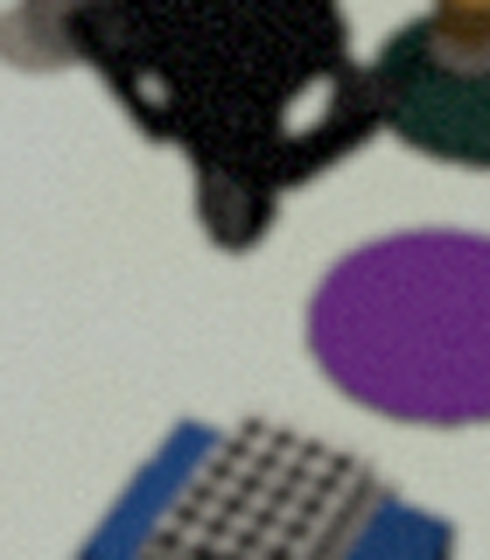

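```bash
python3 - <<'E'
from h import *
O=[np.pi,0,V.yaw]
robot.move_pose(list(v2w(.0245,.135,.10)),O)
robot.move_straight(list(v2w(.0245,.135,.02)))
f0=robot.read_force()
robot.move_straight(list(v2w(.0245,.104,.02)),feed=0.06)
print(robot.read_t(),robot.read_force()-f0)
T=T_tool(); np.save("T2.npy",T); im=robot.get_image("wrist")
cv2.imwrite("pics/w6.png",cv2.resize(cv2.convertScaleAbs(im,alpha=1.5)[180:360,220:400],None,fx=3,fy=3))
print(T[:3,3],w2v(T[:3,3]),proj("side",T[:3,3]))
im=robot.get_image("side")[180:300,240:370]
cv2.imwrite("pics/s6.png",cv2.resize(cv2.convertScaleAbs(im,alpha=1.6),None,fx=5,fy=5,interpolation=cv2.INTER_CUBIC))
E
```

```text
10.0333 [-0.49993412 -0.54390172  0.77518105]
[0.6377407  0.14671176 0.02004912] [0.02445447 0.10386322] [287.0457329  271.44071925]
```

View pics/w6.png

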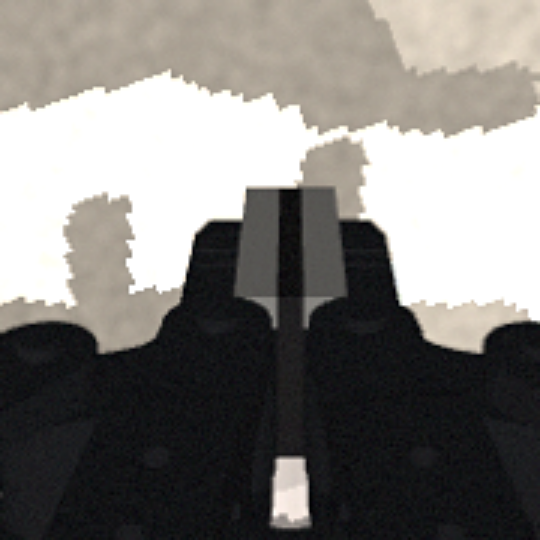

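View pics/s6.png

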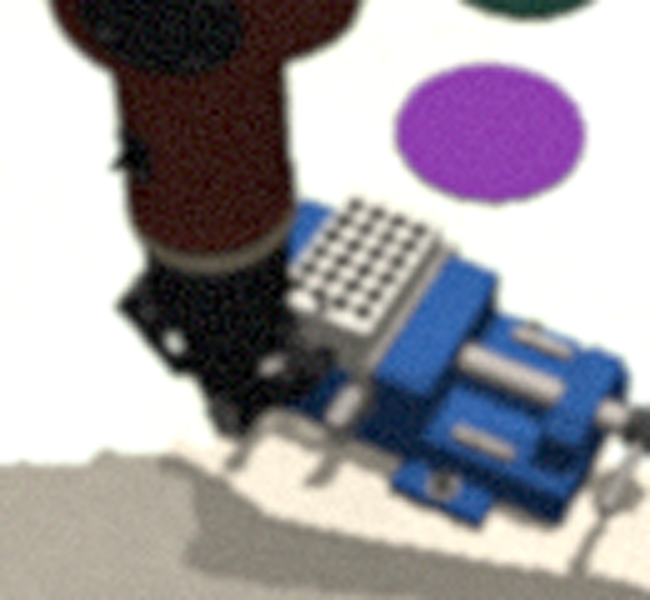

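```bash
python3 - <<'E'
from h import *
O=[np.pi,0,V.yaw]
f0=robot.read_force()
robot.move_straight(list(v2w(.0245,.0915,.02)),feed=0.05)
print(robot.read_t(),robot.read_force()-f0, w2v(robot.read_ee_pos()))
im=robot.get_image("side")[180:300,240:370]
cv2.imwrite("pics/s7.png",cv2.resize(cv2.convertScaleAbs(im,alpha=1.6),None,fx=5,fy=5,interpolation=cv2.INTER_CUBIC))
im=robot.get_image("wrist")
cv2.imwrite("pics/w7.png",cv2.resize(cv2.convertScaleAbs(im,alpha=1.5)[180:360,220:400],None,fx=3,fy=3))
E
```

```text
10.5333 [ 0.68610037 -0.70799165  1.44195876] [0.02464503 0.09080651]
```

View pics/s7.png

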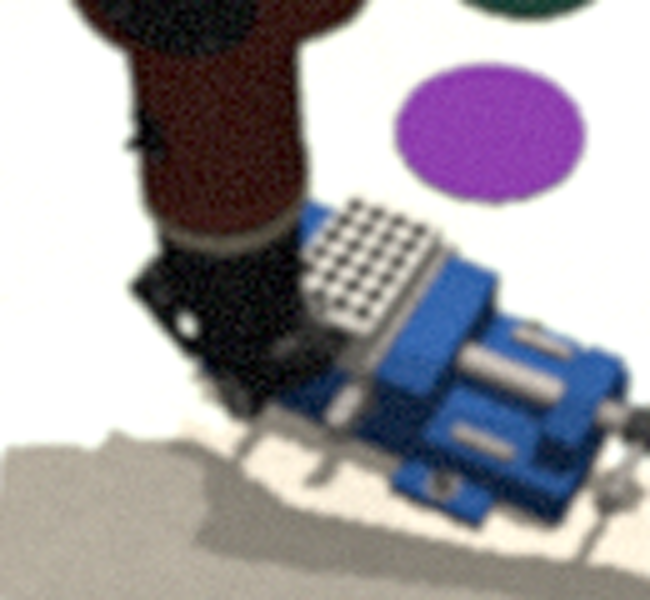

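View pics/w7.png

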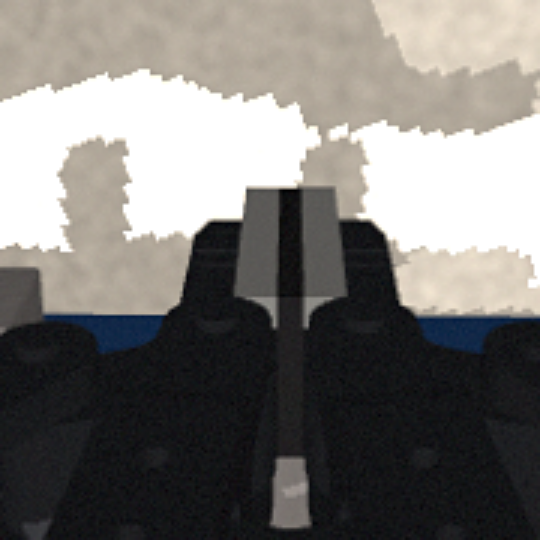

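```bash
python3 - <<'E'
from h import *
O=[np.pi,0,V.yaw]
robot.move_straight(list(v2w(.0245,.0885,.02)),feed=0.04);robot.wait(.1)
print(w2v(robot.read_ee_pos()))
robot.move_straight(list(v2w(.0245,.11,.02)),feed=.12)
robot.move_pose(list(v2w(.0,.01,.20)),O)
T=T_tool(); np.save("T3.npy",T); im=robot.get_image("wrist")
im=cv2.convertScaleAbs(im,alpha=1.5);cv2.imwrite("pics/w8.png",im); print(w2v(T[:3,3]),robot.read_t())
a=proj("wrist",v2w(0,.04,.09),T);print(a); r,c=int(a[1]),int(a[0])
r0,c0=max(r-75,0),c-80;print(r0,c0)
cv2.imwrite("pics/w8c.png",cv2.resize(im[r0:r0+130,c0:c0+160],None,fx=4.5,fy=4.5,interpolation=cv2.INTER_CUBIC))
E
```

```text
[0.02455565 0.08839979]
[-0.00080416  0.01095345] 12.2083
[317.69498519 156.03304429]
81 237
```

View pics/w8c.png

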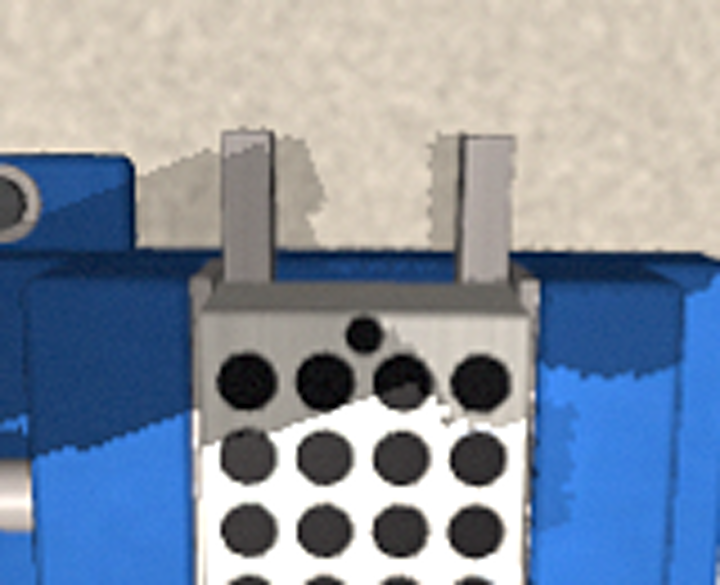

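```bash
python3 - <<'E'
from h import *
T=np.load("T3.npy");c=lambda u,v:(237+u/4.5,81+v/4.5)
for uv,z in [((247,131),.057),((487,135),.057),((200,275),.078),((535,280),.078)]: print(w2v(px("wrist",c(*uv),z,T)))
E
```

```text
[-0.02356386  0.07750043]
[0.02515043 0.07677365]
[-0.03161362  0.05050206]
[0.03334667 0.04962947]
```

```bash
python3 - <<'E'
from h import *
O=[np.pi,0,V.yaw]
k=np.array([.513,-.340]); p=k-.04*np.array([-np.sin(V.yaw),np.cos(V.yaw)])
robot.move_pose([*p,.23],O)
T=T_tool(); np.save("T4.npy",T); im=robot.get_image("wrist")
im=cv2.convertScaleAbs(im,alpha=1.5);cv2.imwrite("pics/w9.png",im); print(T[:3,3],robot.read_t())
print(proj("wrist",np.append(k,.114),T),proj("wrist",np.append(k,.054),T))
E
```

```text
[ 0.4999151  -0.37592296  0.2296306 ] 13.9167
[316.08706647 144.32635281] [316.16945413 138.26003118]
```

View pics/w9.png

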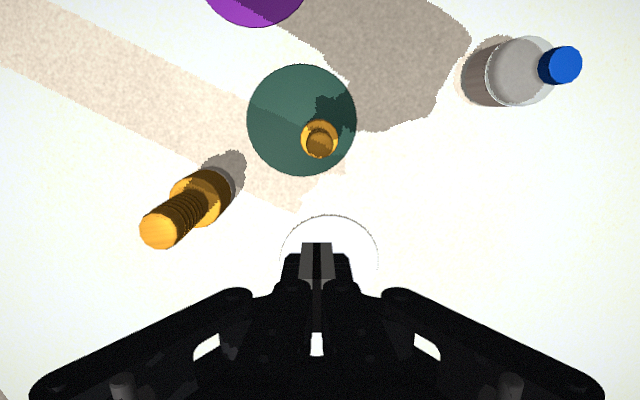

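```bash
python3 - <<'E'
import cv2
im=cv2.imread("pics/w9.png")
cv2.imwrite("pics/w9c.png",cv2.resize(im[55:185,240:365],None,fx=4.5,fy=4.5,interpolation=cv2.INTER_CUBIC))
E
```

```text
(no output)
```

View pics/w9c.png

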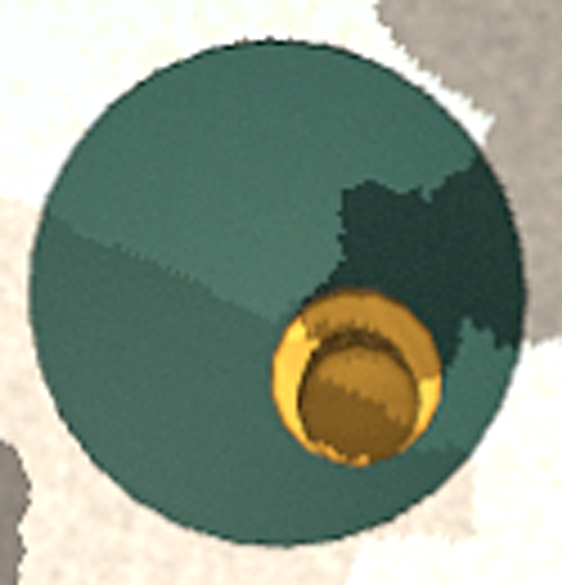

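```bash
python3 - <<'E'
from h import *
T=np.load("T4.npy");c=lambda u,v:(240+u/4.5,55+v/4.5)
for n,uv,z in [("top",(359,404),.114),("sh",(357,377),.054),("mat",(278,293),.004),("mL",(31,293),.004),("mR",(526,293),.004),("mT",(278,40),.004),("mB",(278,547),.004)]: print(n,px("wrist",c(*uv),z,T))
a,b=px("wrist",c(31,293),.004,T),px("wrist",c(526,293),.004,T);print(np.linalg.norm(a-b))
print((T@robot.camera_params("wrist")["mount"])[:3,3])
print((T@np.array([0,0,0,1])), [proj("wrist",(T@np.array([0,-.011,z,1]))[:3],T)for z in(0,-.036)])
E
```

```text
top [ 0.51582694 -0.34147791  0.114     ]
sh [ 0.51586545 -0.34164597  0.054     ]
mat [ 0.50316124 -0.31850137  0.004     ]
mL [ 0.44331861 -0.29564691  0.004     ]
mR [ 0.56318795 -0.3410661   0.004     ]
mT [ 0.52559663 -0.26075949  0.004     ]
mB [ 0.47887638 -0.38081387  0.004     ]
0.1281856542643064
[ 0.52400249 -0.31201865  0.40397552]
[ 0.4999151  -0.37592296  0.2296306   1.        ] [array([316.59911424, 216.67168171]), array([316.63916684, 242.0720741 ])]
```

```bash
python3 - <<'E'
from h import *
k=[.5159,-.3416]
robot.set_gripper(0.034,60)
O=[np.pi,0,V.yaw]
robot.move_pose([*k,.16],O)
robot.move_straight([*k,.10],feed=.15)
robot.wait(.1); f0=robot.read_force(); z=.10
while z>.03:
    z-=.004
    robot.move_straight([*k,z],feed=.05); f=robot.read_force()-f0
    if abs(f[2])>4 or np.linalg.norm(f[:2])>4: break
print(z,f,robot.read_ee_pos(),robot.read_t(),robot.read_width())
im=robot.get_image("side")[110:200,290:400]
cv2.imwrite("pics/s10.png",cv2.resize(cv2.convertScaleAbs(im,alpha=1.6),None,fx=6,fy=6,interpolation=cv2.INTER_CUBIC))
cv2.imwrite("pics/w10.png",cv2.convertScaleAbs(robot.get_image("wrist"),alpha=1.8))
E
```

```text
0.027999999999999945 [-1.81759808  0.62712978  0.16947986] [ 0.51576846 -0.34142867  0.02769226] 19.9083 0.03378009245895382
```

View pics/s10.png

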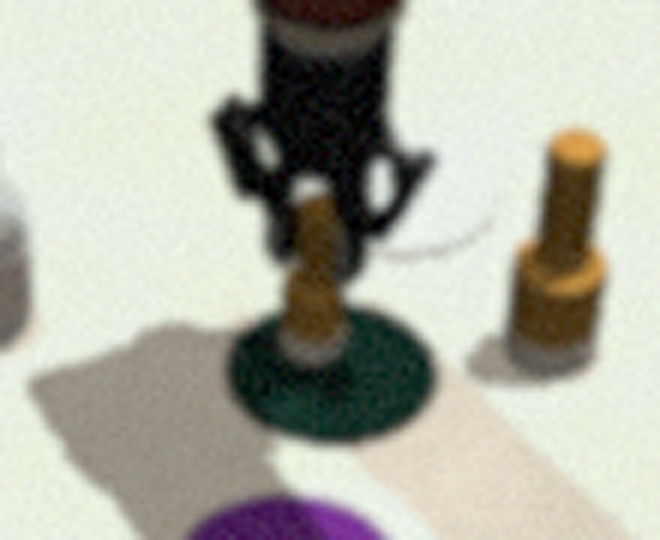

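View pics/w10.png

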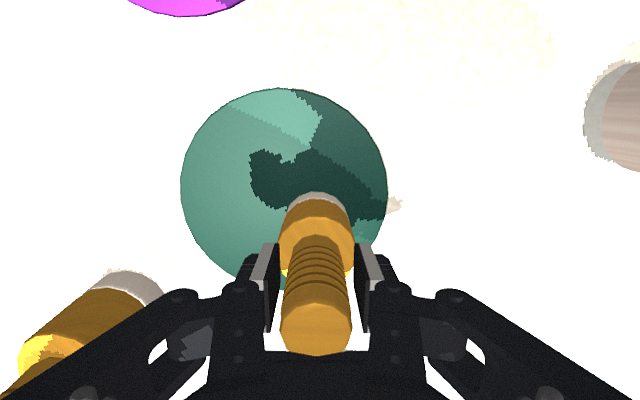

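```bash
python3 - <<'E'
from h import *
f0=robot.read_force()
k=robot.read_ee_pos()[:2]
robot.set_gripper(0.0,90); print(robot.read_width(),robot.read_force()-f0)
robot.move_straight([*k,.10],feed=.15); robot.wait(.15)
print(robot.read_width(),robot.read_force()-f0,robot.read_ee_pos(),robot.read_t())
im=robot.get_image("side")[90:200,280:400]
cv2.imwrite("pics/s11.png",cv2.resize(cv2.convertScaleAbs(im,alpha=1.6),None,fx=5,fy=5,interpolation=cv2.INTER_CUBIC))
cv2.imwrite("pics/w11.png",cv2.convertScaleAbs(robot.get_image("wrist"),alpha=1.8))
E
```

```text
0.022127257220197014 [-3.04130809  1.48344314  5.10170128]
0.022042013466376867 [-0.78238628  0.36441031 -6.45877836] [ 0.5151802  -0.34103744  0.09859351] 21.05
```

View pics/s11.png

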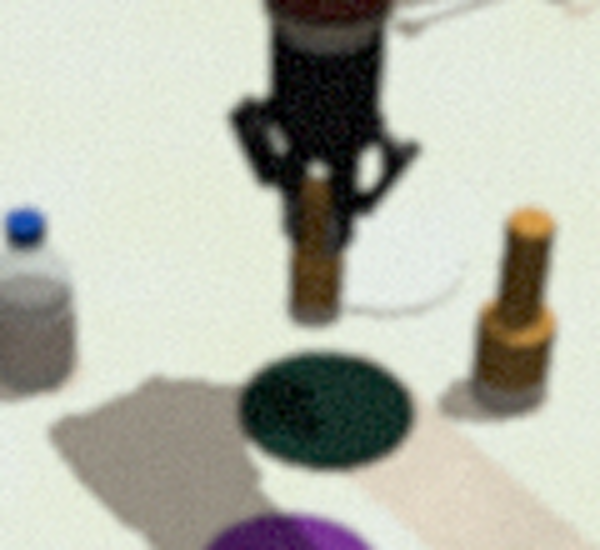

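View pics/w11.png

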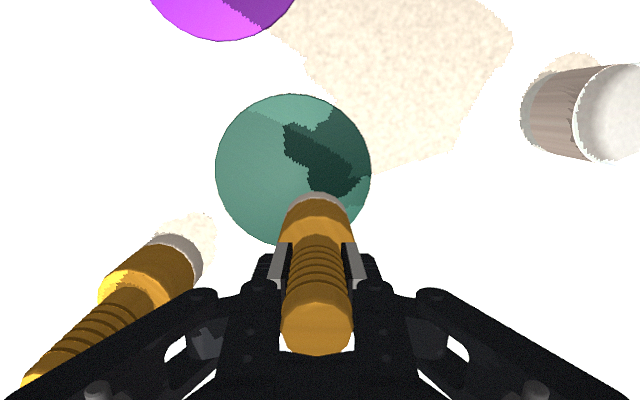

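```bash
cat >> h.py <<'E'
def press(y,zs,lim,f0,step=.0015,zmin=.112):
    z=zs; robot.move_straight(list(v2w(0,y,z)),feed=.1)
    log=[]
    while z>zmin:
        z-=step; robot.move_straight(list(v2w(0,y,z)),feed=.03)
        f=robot.read_force()-f0; log.append((round(z,4),round(float(f[2]),1)))
        if f[2]>lim: break
    return log
E
python3 - <<'E'
from h import *
O=[np.pi,0,V.yaw]
k=robot.read_ee_pos()[:2]
robot.move_straight([*k,.19],feed=.2)
robot.move_pose(list(v2w(0,.025,.19)),O); robot.wait(.1)
f0=robot.read_force(); np.save("f0.npy",f0); print(f0,robot.read_t())
print(press(.025,.134,9,f0,.002,.1245)); print(robot.read_t(),robot.read_width())
cv2.imwrite("pics/w12.png",cv2.convertScaleAbs(robot.get_image("wrist"),alpha=1.5))
E
```

```text
[-1.35791598  0.30336118 -5.16182371] 23.4333
[(0.132, 0.1), (0.13, -1.4), (0.128, 0.8), (0.126, 6.2), (0.124, 6.6)]
25.3917 0.02210227908188099
```

View pics/w12.png

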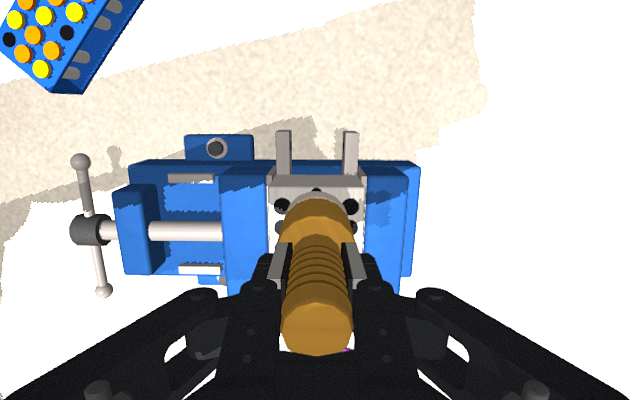

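```bash
python3 - <<'E'
from h import *
f0=np.load("f0.npy")
robot.move_straight(list(v2w(0,.025,.134)),feed=.15)
print(press(-.025,.136,9,f0,.002,.1245)); print(robot.read_t())
robot.move_straight(list(v2w(0,-.025,.13)),feed=.15)
print(press(0,.128,22,f0,.0015,.112)); print(robot.read_t(),robot.read_width(),w2v(robot.read_ee_pos()))
E
```

```text
[(0.134, -0.5), (0.132, -0.4), (0.13, -0.7), (0.128, -0.1), (0.126, -0.2), (0.124, 0.1)]
27.8417
[(0.1265, -0.2), (0.125, -0.5), (0.1235, 1.9), (0.122, 7.9), (0.1205, 13.6), (0.119, 28.5)]
29.9917 0.02202296089783003 [0.00056936 0.00027726]
```

```bash
python3 - <<'E'
from h import *
f0=np.load("f0.npy")
robot.move_straight(list(v2w(0,0,.126)),feed=.15)
print(press(.024,.1235,24,f0,.0015,.114)); 
robot.move_straight(list(v2w(0,.024,.126)),feed=.15)
print(press(-.024,.1235,24,f0,.0015,.114)); 
robot.move_straight(list(v2w(0,-.024,.126)),feed=.15)
print(press(0,.122,32,f0,.0015,.114)); print(robot.read_t(),robot.read_width(),robot.read_ee_pos())
E
```

```text
[(0.122, -1.1), (0.1205, 9.8), (0.119, 26.1)]
[(0.122, -0.4), (0.1205, 10.5), (0.119, 26.5)]
[(0.1205, 10.8), (0.119, 26.1), (0.1175, 42.2)]
34.4083 0.022088877509249105 [0.57853589 0.05868518 0.12112368]
```

```bash
python3 - <<'E'
from h import *
O=[np.pi,0,V.yaw]
robot.move_straight(list(v2w(0,0,.15)),feed=.12)
robot.move_pose(list(v2w(0,-.09,.22)),O)
T=T_tool(); np.save("T5.npy",T); im=cv2.convertScaleAbs(robot.get_image("wrist"),alpha=1.5)
cv2.imwrite("pics/w13.png",im)
im2=robot.get_image("side"); cv2.imwrite("pics/s13.png",cv2.resize(cv2.convertScaleAbs(im2[205:300,265:395],alpha=1.6),None,fx=6,fy=6,interpolation=cv2.INTER_CUBIC))
print(robot.read_t())
E
```

```text
35.4667
```

View pics/w13.png

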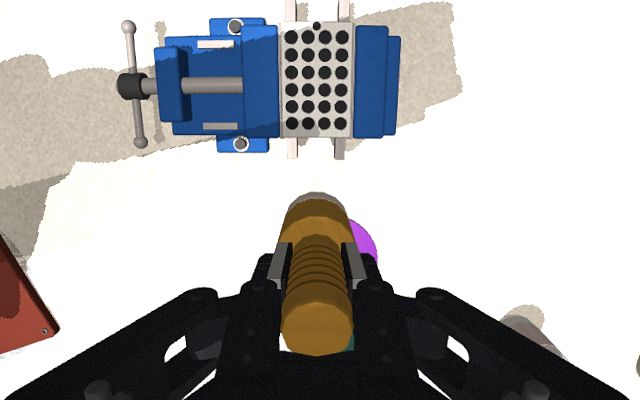

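View pics/s13.png

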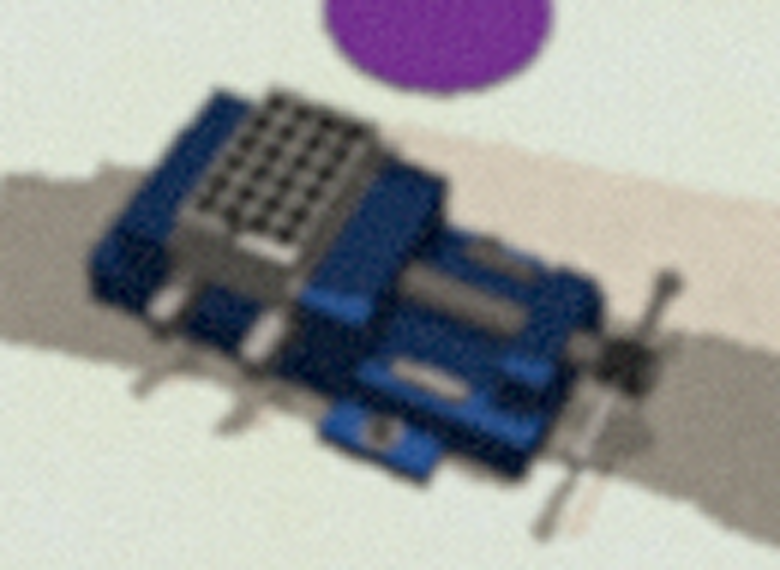

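```bash
python3 - <<'E'
from h import *
O=[np.pi,0,V.yaw]; m=[.5035,-.319]
robot.move_pose([*m,.12],O)
robot.move_straight([*m,.04],feed=.12); robot.wait(.15); f0=robot.read_force(); z=.034
robot.move_straight([*m,z],feed=.05)
while z>.024:
    f=robot.read_force()-f0
    if f[2]>3: break
    z-=.0015; robot.move_straight([*m,z],feed=.03)
print(z,f,robot.read_ee_pos(),robot.read_t())
robot.set_gripper(.034,40); robot.wait(.2)
cv2.imwrite("pics/w14.png",cv2.convertScaleAbs(robot.get_image("wrist"),alpha=1.8))
print(robot.read_force()-f0,robot.read_width(),robot.read_t())
E
```

```text
0.027999999999999997 [-1.48238108  0.80299265  6.72828385] [ 0.50365447 -0.31916192  0.02833329] 38.8917
[0.21033162 0.00707614 6.3519011 ] 0.03377586298486129 39.4167
```

View pics/w14.png

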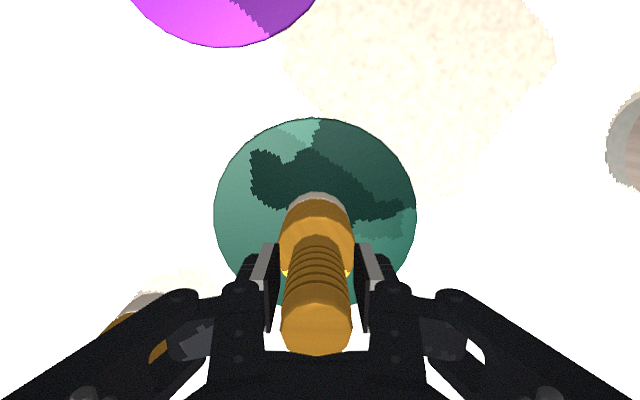

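Released, standing centred; now straight up, then look.

```bash
python3 - <<'E'
from h import *
O=[np.pi,0,V.yaw]
p=robot.read_ee_pos()
robot.move_straight([*p[:2],.13],feed=.1)
robot.move_straight([*p[:2],.2],feed=.2)
q=p[:2]-.05*np.array([-np.sin(V.yaw),np.cos(V.yaw)])
robot.move_straight([*q,.23],feed=.2)
T=T_tool()
im=cv2.convertScaleAbs(robot.get_image("wrist"),alpha=1.5)
cv2.imwrite("pics/w15.png",im); np.save("T6.npy",T)
cv2.imwrite("pics/s15.png",cv2.resize(cv2.convertScaleAbs(robot.get_image("side"),alpha=1.6)[100:310,230:430],None,fx=2.8,fy=2.8,interpolation=cv2.INTER_CUBIC))
cv2.imwrite("pics/t15.png",cv2.resize(cv2.convertScaleAbs(robot.get_image("top"),alpha=1.6)[140:280,220:440],None,fx=3.6,fy=3.6,interpolation=cv2.INTER_CUBIC))
print(robot.read_t(),robot.read_force())
E
```

```text
41.675 [ 0.24017862  0.01935843 -0.88936534]
```

View pics/w15.png

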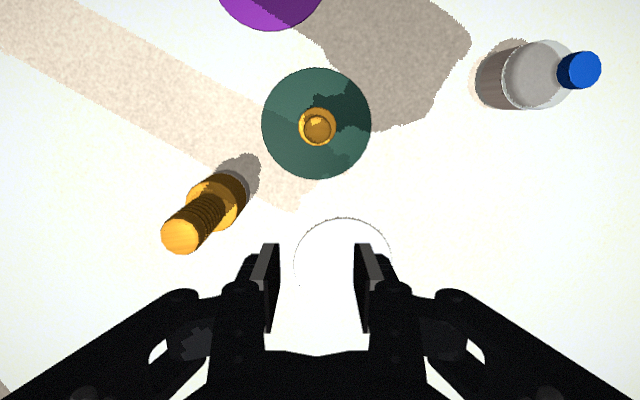

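View pics/s15.png

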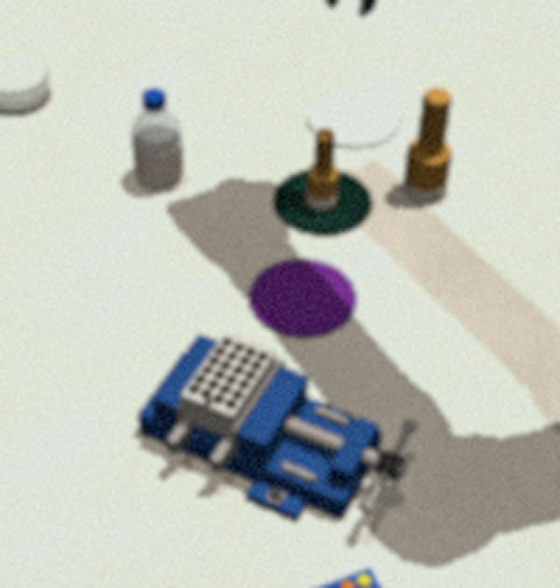

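View pics/t15.png

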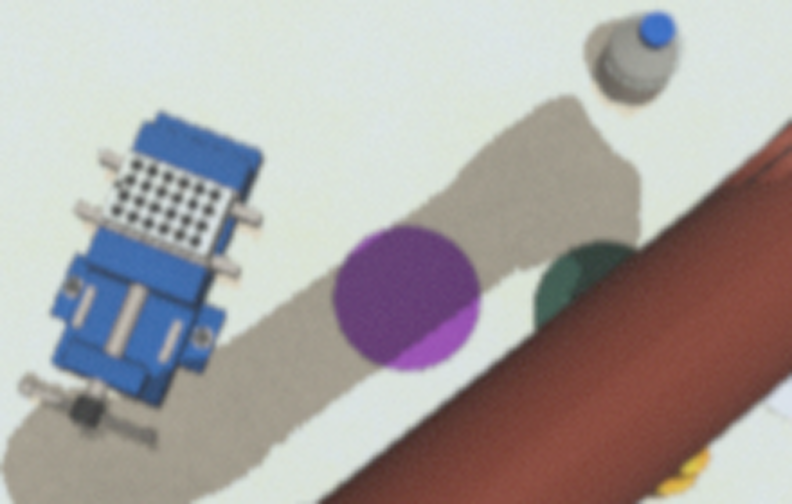

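The knocker stands upright in the middle of the mat (317,127 in the wrist picture). Both bars stick out evenly at each end, the block sits level, and nothing else has moved.

```bash
python3 -c "
from station import robot
robot.finish_job();print(robot.read_t())"
```

```text
the job is handed in; nothing more can be done
the job is handed in; nothing more can be done
```

I handed the job in at about 42 s of the 56 s allowed. As far as my checks show, every condition was met, but no verdict is reported.

**What I did**
- **Parallel:** I pushed the displaced bar (at the fixed jaw) back in with the closed fingers.
- **Block:** I gripped the smaller knocker and pressed the block down at both ends and in the middle.
- **Knocker:** I stood it back on the dark rubber mat, near the centre.

**Last checks**
- **Bars:** Before the taps their centres measured about +2.5 mm and +1.8 mm along the jaws. Afterwards both still stuck out evenly at both ends in the pictures.
- **Block:** The knocker stopped at the same height and force (about 26 N) at both ends and in the middle, and I took that as level. The last press in the middle reached about 42 N, more than the suggested 20 to 30 N but far below the 300 N limit. I did not measure the pinch on each bar directly.
- **Knocker:** It stands upright in the middle of the mat in the wrist and side pictures.
- **Bystanders:** The bottle looks unmoved. The tube rack is only partly in the last pictures and the brush is outside them, but the arm did not touch either.

**What went wrong:** The first push passed over the bar without moving it. In the pictures the fingertips sit about 25 to 30 mm behind the stated tool point, so I repeated the push lower. I allowed for this when gripping and setting down the knocker.

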